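# Bring the exhibit trolley's wheel round for pumping

### The job

The exhibit trolley's wheel is mounted on the leaning bench stand, top edge towards the robot, and its valve, the little stem with the green cap, is down at the low edge. With the fingertips push one orange spoke, draw back and push the next, from the upper face of the wheel, to turn it step by step until the valve sits at the very top, straight above the hub, ready for the pump, and leave it at rest there. Do not push on the valve, send the wheel spinning, shift or lift the stand, or disturb the glue bottle, cup and wrench lying about it.

Things in the scene. Friction and masses are not known exactly. Their poses are not given: they have to be found in the camera images.
- stand: loose blue and dark steel bench stand, 8 kg, holding the wheel. Origin: centre of the underside of its base plate (280 mm along x, 400 along y, 14 thick); z up, x roughly TOWARDS the robot. The wheel's plane is 40 degrees from level, top edge nearest the robot: its axle out of the front face is (-0.643,0,0.766) in this frame, 'up the wheel' is (0.766,0,0.643), y lies in the wheel's plane.
- hub (a point): centre of the wheel's black hub (24 mm radius, 44 mm long), 200 mm straight above the stand's origin; axes as the stand's. Rubber tyre: 300 mm outside diameter, 46 mm thick, from 104 to 150 mm radius.
- strap (a point): middle of the blue strap (along the stand's y, 20 mm wide, 8 mm thick) that crosses the front of the wheel at the hub, 30 mm out from the wheel's middle plane, clear of the spokes; nut on it 10 mm high. Two uprights 30 x 20 mm at y = +-185 mm, up to 223 mm high, carry it. Nothing else crosses the front; its upper half is open.
- wheel (a joint): wheel angle about its axle, rad, growing anticlockwise seen from the front (the upper face, away from the robot). 0: valve straight down; +3.14 or -3.14: valve straight up; at +1.57 the valve is on the stand's -y side. Starts between -0.5 and 0.5. It turns either way without stops but drags (0.22 N m), so it stays where it is left; some 3 N on a spoke turns it.
- spokes: six flat orange spokes, 60 degrees apart, 12 mm wide, 16 mm deep along the axle (8 either side of the wheel's middle plane), from hub to rim. Origin: hub centre; z: axle out of the front; x: from the hub directly away from the valve. Spokes at 30, 90, 150.. degrees from x: the valve is midway between two. The openings between go right through, free from 24 to 103 mm radius.
- valve_stem: the valve: brass stem, 11 mm thick, with green cap 15 mm thick. Origin at its foot, on the rim 105 mm from the hub centre; x points along it to the hub. It reaches 32 mm inwards, to 73 mm radius, in the middle plane of the wheel.
- glue: loose white glue bottle with green cap, 44 mm diameter, 100 mm high, beside the stand; origin at the centre of its underside
- cup: loose white cup, 64 mm diameter, 60 mm high, beside the stand; origin at the centre of its underside
- wrench: loose steel wrench, 150 mm long, lying on the base plate of the stand (14 mm above the bench) under the low edge of the wheel, roughly along y; origin at the middle of its underside

How it is judged (in metres and radians):
On the way, in this order (a step that is already met when the one before it is completed fails the run):
1. a spoke is pushed (contact force between the fingers and spokes above 0.5 N).
2. with the wheel partly turned, the fingers are drawn out from between the spokes (contact force between the fingers and spokes below 0.1 N and distance of valve_stem from where it was at the start of the episode above 0.06 m and z of the grasp point in the frame of spokes above 0.03 m), for 0.05 s.
3. a spoke is pushed again (contact force between the fingers and spokes above 0.5 N).
At the end, for the whole second after the job is handed in: The valve is at the top of the wheel, within 8 degrees of straight above the hub (its foot within 14.7 mm sideways in the stand's frame), wheel at rest; stand within 25 mm of its start and flat on the bench; glue bottle, cup and wrench within 30 mm of their starts (y of valve_stem in the frame of stand between -0.0147 and 0.0147 m and z of valve_stem in the frame of stand above 0.2 m and velocity of joint wheel between -0.05 and 0.05 rad/s and distance of stand from where it was at the start of the episode below 0.025 m and angle between stand's own z axis and vertical below 0.06 rad and distance of each of glue, cup, wrench from where it was at the start of the episode below 0.03 m); the robot touches nothing.
It fails at once if the valve is pushed (over 2 N) (contact force between any of the fingers, the arm and valve_stem above 2 N).
It fails at once if the wheel is sent spinning (over 4 rad/s) (velocity of joint wheel above 4 rad/s or velocity of joint wheel below -4 rad/s).
It fails at once if the stand is shifted over 25 mm, tipped or lifted (distance of stand from where it was at the start of the episode above 0.025 m or angle between stand's own z axis and vertical above 0.1 rad).
It fails at once if the glue bottle, cup or wrench is moved over 30 mm, lifted or tipped (distance of any of glue, cup, wrench from where it was at the start of the episode above 0.03 m or height (world z) of any of glue, cup above 0.02 m or height (world z) of wrench above 0.034 m or angle between any of glue, cup, wrench's own z axis and vertical above 0.5 rad).
It also fails if it takes over 58 s, if anything falls off the work surface, if the arm or the gripper's body presses on something with over 40 N, if the wrist force passes 120 N, or if a joint passes its speed limit or range.

### The arm

A 6-joint arm with a two-finger parallel gripper is mounted at the origin on the work surface. World frame = base frame: x ahead of the robot, y to its left, z up, the work surface at z = 0. Lengths are in m, angles in degrees, forces in N, time in s.
With the tool pointing down it reaches from about 0.375 to 0.9 m from the base axis. Payload 3.1 kg.
Tool frame: the origin (TCP) lies midway between the tips of the shut fingers; the grasp point (between the pads) lies 19 mm behind it; x points along the fingers, y is the direction in which the jaws open and shut, and the axes are right-handed (so a half turn about x gives the same grasp; the last joint's range is limited). The gripper opens to 87 mm and grips with 3 to 60 N. Pads are 19 mm wide; open, the fingers measure 117 mm over their backs; the gripper's body (75 mm by 190 mm) begins 51 mm behind the grasp point.
Start: joints at [-84.941, 30.224, 82.088, -0, 67.689, -10.227], TCP at [0.165, -0.603, 0.223] pointing down, gripper open.
Joint ranges: [-176.69, 176.69], [-43.24, 126.21], [12.49, 139.97], [-82, 262], [0, 151.66], [-163.58, 163.58]. Speed limits (degrees/s): [159.86, 159.86, 180, 180, 180, 180].

### API

Orientations are given as a 3x3 rotation matrix whose columns are the frame's x, y, z axes.
In Python, from rig import bot gives the robot as it stands.
- The arm moves only by the tool play_rows, never from a script. Its argument "motion" is a list of rows, each a list of 3 entries, a list of its own where there are three numbers: the shift along the tool's x, y, z in mm, then the turn, a rotation vector about the tool's x, y, z in degrees, then the opening, from 0 (shut) to 1 (fully open). A call has 1 to 8 rows; each row is the pose to reach, as a shift and turn from the pose commanded when the call began, along the tool's axes at that moment; what a row does not reach only later rows make up. A row lasts 1/10 s, in which the tool goes at most 50 mm and 8.59 degrees, less where a joint would pass 70% of its speed; a pose out of reach is approached as far as the arm can. A call with a gripper value outside its range is refused whole. The fingers move at their own pace and stop on an object; the grip force is fixed at half the most. Time passes only in rows, so rows that repeat a pose let the fingers close. It gives the time, the measured TCP pose, the force and the opening at its end, in the units of the state.
- bot.read_state(): the state, without advancing time (a new reading comes with each control period).
- bot.capture(name): name is "side" or "top" or "wrist"; returns a dict with "img" (384x512x3 uint8, blue, green, red), "mtx" (3x3 intrinsics, pixels), "rvec" (rotation vector, rad) and "tvec" (3), from world to camera coordinates, as OpenCV has them. Camera axes: x right, y down, z forward; pixel columns grow to the right and rows downward; lengths in m; the calibration is good to about 2 mm. A picture is of the moment at which its call begins. There is no depth.
- bot.hand_in(): hands the job in, once; it reports no verdict.
The state is a dict: "time_s": time; "joint_positions": joint angles; "qvel": joint speeds; "tau": joint torques, N m; "position": TCP position; "tcp_rot": TCP orientation; "force": force on the tool from outside, world axes, zero at the start; "moment": the same for the moment, N m; "opening": opening from 0.0 (shut) to 1.0 (fully open).
Only numpy, scipy, OpenCV 4.12 (cv2) and the standard library are available. Lean on these libraries where they do the work, as an engineer would, in place of code of your own. Each camera call takes 0.05 s, during which the arm holds its last target.

## Working session

There is one attempt and no reset: what is moved stays moved. The work goes in short steps, Python scripts to look and compute and a tool call to move; the robot and the scene stay as the last step left them, time stands still between calls to the robot, and variables do not carry over. Pictures are saved under pics/ and viewed, and the job is handed in when it is done.

Besides the shell and the picture viewer there is one more tool, called after ">>>" by a JSON object that holds its "name" and its "arguments", one argument or row to a line. play_rows: Moves the arm, as the interface text tells. Its arguments: {"type":"object","properties":{"motion":{"type":"array"}},"required":["motion"]}

```bash
mkdir -p pics; ls; python3 - <<'E'
from rig import bot
import cv2
s=bot.read_state(); print(s)
for n in("side","top","wrist"):
    c=bot.capture(n); cv2.imwrite(f"pics/{n}0.png",c["img"]); print(n,c["mtx"].tolist(),c["rvec"],c["tvec"])
E
```

```text
pics
{'time_s': 0.0, 'joint_positions': array([-8.49408532e+01,  3.02779757e+01,  8.21563182e+01, -2.29624392e-03,
        6.76880553e+01, -1.02273589e+01]), 'qvel': array([ 0.0556231 , -0.08964324, -0.09957927, -0.09370527, -0.02744179,
        0.01764098]), 'tau': array([-1.35526556e-03, -4.40045822e+01, -1.76591295e+01,  6.32890686e-02,
        5.82347705e-02, -1.63607506e-04]), 'position': array([ 0.16473013, -0.60214607,  0.22158262]), 'tcp_rot': array([[-2.25239805e-04,  2.63660348e-01, -9.64615556e-01],
       [ 2.12380569e-03, -9.64613278e-01, -2.63660222e-01],
       [-9.99997719e-01, -2.10804279e-03, -3.42694042e-04]]), 'force': array([-0.02914033, -0.04899881, -0.3804775 ]), 'moment': array([ 0.03821949, -0.01631084,  0.01446538]), 'opening': 1.0014207251524294}
side [[376.1721105289035, 0.0, 252.92067338548003], [0.0, 376.1721105289035, 192.79116185866076], [0.0, 0.0, 1.0]] [ 2.14992753  0.54707942 -0.27728637] [-0.5237146  -0.02110693  1.39616417]
top [[429.5353109860194, 0.0, 250.91689226143464], [0.0, 429.5353109860194, 191.71729737514855], [0.0, 0.0, 1.0]] [ 2.19521844 -2.18651766  0.08319078] [0.00639513 0.60496257 1.33100996]
wrist [[308.31999877544894, 0.0, 256.7552959601496], [0.0, 308.31999877544894, 185.04648632907137], [0.0, 0.0, 1.0]] [-2.3256334   1.7752794   0.23747315] [-0.62331697 -0.03124376  0.3907472 ]
```

View pics/side0.png

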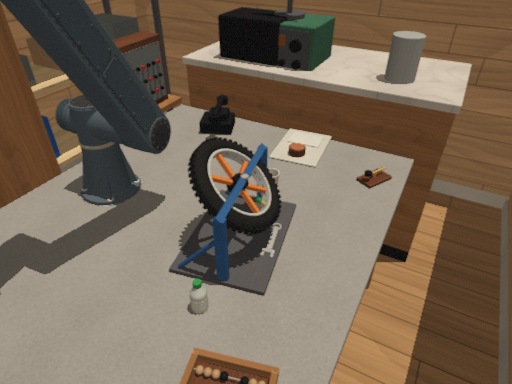

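View pics/top0.png

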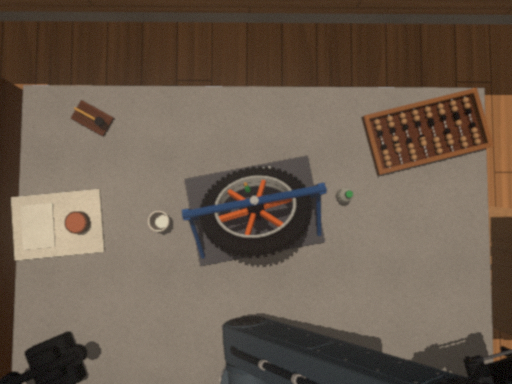

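View pics/wrist0.png

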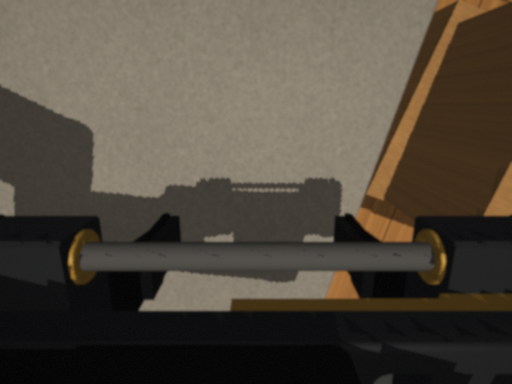

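```bash
cat > h.py <<'E'
import numpy as np,cv2
from rig import bot
def cam(n):
    c=bot.capture(n); R=cv2.Rodrigues(np.array(c["rvec"]))[0]; t=np.array(c["tvec"]).ravel()
    return c["img"],np.array(c["mtx"]),R,t
def ray(K,R,t,u,v):
    d=R.T@np.linalg.inv(K)@np.array([u,v,1.]); return -R.T@t,d/np.linalg.norm(d)
def onplane(C,d,p,n): return C+d*((np.array(p)-C)@n)/(d@n)
def proj(K,R,t,P):
    q=(R@np.atleast_2d(P).T).T+t; q=q@K.T; return q[:,:2]/q[:,2:]
E
python3 - <<'E'
from h import *
for n in("top","side"):
    im,K,R,t=cam(n); print(n,"C",-R.T@t)
    hsv=cv2.cvtColor(im,cv2.COLOR_BGR2HSV)
    for nm,lo,hi in(("blue",(105,120,50),(125,255,255)),("orange",(5,170,130),(14,255,255)),("green",(45,120,60),(80,255,255))):
        m=cv2.inRange(hsv,lo,hi); N,l,s,c=cv2.connectedComponentsWithStats(m)
        print(nm,[(s[i].tolist(),c[i].round(1).tolist()) for i in range(1,N) if s[i,4]>3])
    cr=im[140:290,160:360] if n=="top" else im[120:320,160:320]
    cv2.imwrite(f"pics/{n}1z.png",cv2.resize(cr,None,fx=4 if n=="top" else 3,fy=4 if n=="top" else 3,interpolation=cv2.INTER_CUBIC))
E
```

```text
top C [0.5134328  0.01965393 1.36879824]
blue [([260, 184, 65, 18, 294], [292.0, 193.2]), ([183, 200, 67, 15, 250], [218.2, 207.2])]
orange [([257, 181, 8, 15, 65], [260.8, 188.2]), ([229, 190, 15, 9, 64], [235.3, 194.7]), ([264, 202, 20, 7, 48], [271.4, 204.6]), ([220, 209, 28, 12, 168], [233.6, 214.5]), ([260, 210, 22, 16, 120], [270.7, 217.6]), ([246, 213, 9, 21, 98], [250.0, 223.3])]
green [([246, 188, 3, 2, 5], [246.8, 188.4]), ([347, 193, 4, 3, 10], [348.7, 193.9])]
side C [ 1.0040723  -0.74866275  0.80953059]
blue [([42, 116, 18, 41, 167], [50.9, 136.0]), ([244, 144, 23, 30, 232], [257.4, 158.3]), ([179, 177, 68, 104, 1199], [220.1, 235.0]), ([226, 190, 3, 4, 8], [227.0, 191.6]), ([258, 193, 3, 4, 8], [258.9, 194.4])]
orange [([212, 154, 23, 29, 207], [224.0, 170.2]), ([240, 161, 8, 13, 47], [243.2, 166.5]), ([248, 184, 18, 7, 60], [256.8, 187.3]), ([241, 191, 19, 22, 146], [249.5, 201.6])]
green [([256, 197, 6, 6, 26], [258.4, 199.3]), ([193, 278, 8, 11, 66], [196.7, 283.0])]
```

View pics/top1z.png

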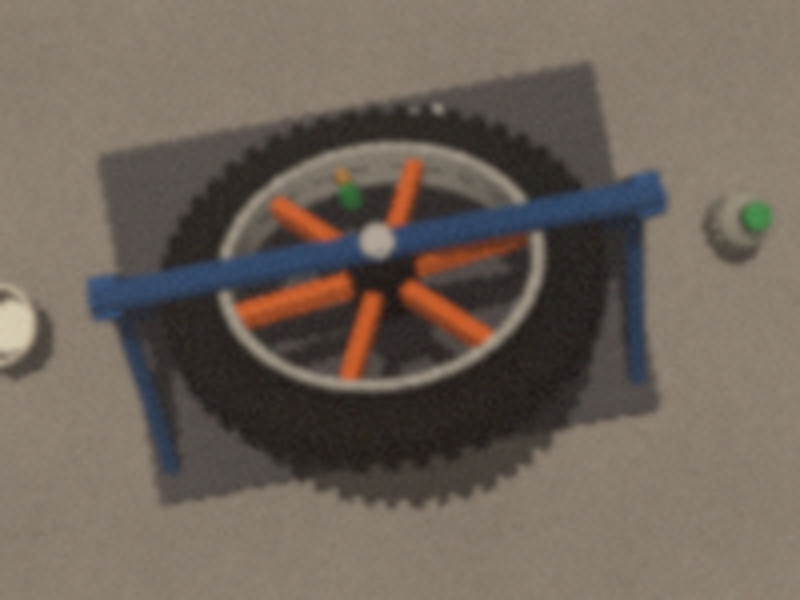

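View pics/side1z.png

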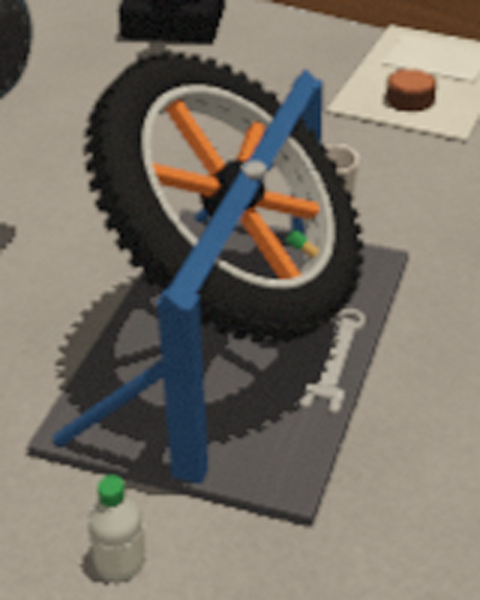

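```bash
cat >> h.py <<'E'
E
python3 - <<'E'
from h import *
im,K,R,t=cam("top")
hsv=cv2.cvtColor(im,cv2.COLOR_BGR2HSV); m=cv2.inRange(hsv,(105,120,50),(125,255,255))
# strap centreline: per column middle within the strap
pts=[]
for u in range(188,321):
    v=np.where(m[184:216,u])[0]+184
    if 3<=len(v)<=9 and v.max()-v.min()<9: pts.append((u,(v.min()+v.max())/2))
pts=np.array(pts); 
P=np.array([onplane(*ray(K,R,t,u+0.,v),[0,0,.225],np.array([0,0,1.])) for u,v in pts])
vx,vy,x0,y0=cv2.fitLine(P[:,:2].astype(np.float32),cv2.DIST_HUBER,0,.001,.001).ravel()
yv=np.array([vx,vy]); yv=yv*(-np.sign(yv[1]))   # stand y -> world -y (x toward robot)
yaw=np.arctan2(-yv[0],yv[1]); ex=np.array([yv[1],-yv[0]])
print("stand y",yv,"stand x",ex,"npts",len(pts),P[0],P[-1])
nut=onplane(*ray(K,R,t,254.5,200.2),[0,0,.2337],np.array([0,0,1.]))
print("nut",nut)
ex3=np.r_[ex,0];yv3=np.r_[yv,0];a=-.643*ex3+np.array([0,0,.766]); up=.766*ex3+np.array([0,0,.643])
hub1=nut-.044*a
# mid of strap ends along y: ends extents
s=(P[:,:2]-[x0,y0])@yv; mid=np.array([x0,y0])+yv*(s.min()+s.max())/2
print("hub from nut",hub1, "strap offset perp (nut->line along ex) expected", ((np.array([x0,y0])-hub1[:2])@ex), "exp", -.0193-.0)
hub=hub1.copy();hub[2]=.2
for n in("top","side"):
    im,K,R,t=cam(n)
    if n=="side":
        print("nut side proj",proj(K,R,t,hub+.044*a),"observed",(160+254/3,120+168/3))
    g={"top":(246.8,188.4),"side":(258.4,199.3)}[n]
    q=onplane(*ray(K,R,t,*g),hub,a)-hub; print(n,"valve y,up",q@yv3,q@up,"theta",np.degrees(np.arctan2(-(q@yv3),-(q@up))))
    o=cv2.inRange(cv2.cvtColor(im,cv2.COLOR_BGR2HSV),(5,150,100),(16,255,255))
    N,l,st,c=cv2.connectedComponentsWithStats(o)
    for i in range(1,N):
        if st[i,4]<30: continue
        q=onplane(*ray(K,R,t,*c[i]),hub+.006*a,a)-hub
        print("  spoke",c[i].round(1),"r",np.hypot(q@yv3,q@up).round(3),"ang",np.degrees(np.arctan2(-(q@yv3),-(q@up))).round(1))
np.savez("geo.npz",hub=hub,ex=ex3,ey=yv3,a=a,up=up)
E
```

```text
stand y [ 0.19113295 -0.98156416] stand x [-0.98156416 -0.19113295] npts 114 [0.53366556 0.1774045  0.225     ] [ 0.60448445 -0.17428717  0.225     ]
nut [0.56801067 0.00095242 0.2337    ]
hub from nut [ 0.54024025 -0.00445512  0.199996  ] strap offset perp (nut->line along ex) expected -0.028190027895267793 exp -0.0193
top valve y,up -0.012971525641403771 -0.09103907088096222 theta 8.109096703187056
  spoke [458.4 130.3] r 0.662 ang -76.1
  spoke [ 86.4 114.2] r 0.813 ang 41.2
  spoke [260.9 188. ] r 0.081 ang -18.9
  spoke [235.2 195. ] r 0.084 ang 35.5
  spoke [274.  203.8] r 0.052 ang -80.8
  spoke [233.4 214.6] r 0.063 ang 92.4
  spoke [270.2 217.6] r 0.049 ang -138.9
  spoke [250.  223.3] r 0.049 ang 152.0
nut side proj [[244.07695457 174.96990012]] observed (244.66666666666669, 176.0)
side valve y,up -0.017107483406745127 -0.08517843578236732 theta 11.356361642876603
  spoke [133.1  38.3] r 0.524 ang 159.8
  spoke [ 5.6 57.3] r 0.603 ang -160.3
  spoke [ 22.2 134. ] r 0.527 ang -141.4
  spoke [168.7 101.1] r 0.297 ang 166.4
  spoke [296.9 147. ] r 0.411 ang 72.2
  spoke [ 23.4 165.6] r 0.526 ang -133.3
  spoke [  2.8 161. ] r 0.558 ang -134.0
  spoke [223.4 171.5] r 0.047 ang -177.6
  spoke [243.2 166.6] r 0.078 ang 94.7
  spoke [  8.8 184.4] r 0.553 ang -128.9
  spoke [377.7 179. ] r 0.89 ang 51.6
  spoke [251.8 196.5] r 0.061 ang -0.7
  spoke [227.6 365.3] r 0.487 ang -68.0
  spoke [232.  371.4] r 0.497 ang -66.7
  spoke [202.  380.5] r 0.526 ang -74.1
```

```bash
python3 - <<'E'
from h import *
im,K,R,t=cam("top"); z=np.array([0,0,1.])
Q=np.array([onplane(*ray(K,R,t,160+(u+.5)/4-.5,140+(v+.5)/4-.5),[0,0,.014],z) for u,v in((100,155),(590,63),(658,408),(163,503))])
print("top corners",Q.round(4).tolist(),"centre",Q.mean(0), np.linalg.norm(Q-np.roll(Q,1,0),axis=1))
im,K,R,t=cam("side")
Q=np.array([onplane(*ray(K,R,t,160+(u+.5)/3-.5,120+(v+.5)/3-.5),[0,0,.014],z) for u,v in((408,252),(311,522),(28,452))])
print("side corners",Q.round(4).tolist(),"centre",(Q[0]+Q[2])/2,np.linalg.norm(Q-np.roll(Q,1,0),axis=1))
# strap end triangulation : near end top corners
K2,R2,t2=K,R,t; 
E
```

```text
top corners [[0.6468, 0.2187, 0.014], [0.7221, -0.1698, 0.014], [0.4492, -0.2218, 0.014], [0.3742, 0.1657, 0.014]] centre [ 0.54807578 -0.00179922  0.014     ] [0.27768193 0.39564094 0.27777893 0.39468784]
side corners [[0.6454, 0.2169, 0.014], [0.7233, -0.1763, 0.014], [0.4552, -0.2305, 0.014]] centre [ 0.55034098 -0.00679432  0.014     ] [0.48617094 0.40088894 0.27347567]
```

```bash
cat >> h.py <<'E'
hub=np.array([.549,-.003,.2]); _y=np.radians(11.0)
ey=np.array([np.sin(_y),-np.cos(_y),0]); ex=np.array([-np.cos(_y),-np.sin(_y),0]); a=-.643*ex+np.array([0,0,.766]); up=.766*ex+np.array([0,0,.643])
def wheel(n="top",pr=True):
    im,K,R,t=cam(n); H=cv2.cvtColor(im,cv2.COLOR_BGR2HSV); out=[]
    for nm,lo,hi,off,mn in(("green",(45,120,50),(80,255,255),0.004,3),("orange",(5,150,100),(16,255,255),.006,15)):
        o=cv2.inRange(H,lo,hi); N,l,st,c=cv2.connectedComponentsWithStats(o)
        for i in range(1,N):
            if st[i,4]<mn: continue
            q=onplane(*ray(K,R,t,*c[i]),hub+off*a,a)-hub; r=np.hypot(q@ey,q@up)
            if r<.11: print(n,nm,c[i].round(1),st[i,4],"r",r.round(3),"theta",np.degrees(np.arctan2(-(q@ey),-(q@up))).round(1))
    return im
E
python3 - <<'E'
from h import *
wheel("top");wheel("side")
for n in("top","side"):
    im,K,R,t=cam(n)
    print(n,"rim pts",proj(K,R,t,[hub+.104*(np.cos(x)*ey+np.sin(x)*up)+.023*a for x in np.radians([0,90,180,270])]).round(1).tolist(),"nut",proj(K,R,t,hub+.042*a))
E
```

```text
top green [246.9 187.7] 7 r 0.078 theta 9.4
top orange [260.9 188. ] 81 r 0.069 theta -21.7
top orange [235.  194.9] 90 r 0.075 theta 41.2
top orange [273.8 203.8] 91 r 0.05 theta -93.9
top orange [233.5 214.6] 199 r 0.064 theta 102.9
top orange [270.3 217.6] 153 r 0.058 theta -146.8
top orange [250.  223.3] 126 r 0.06 theta 157.1
side green [258.4 199.3] 26 r 0.075 theta 3.9
side orange [223.5 171.4] 269 r 0.055 theta -171.4
side orange [243.2 166.6] 56 r 0.072 theta 101.5
side orange [255.9 188. ] 97 r 0.062 theta 33.7
side orange [249.5 201.5] 166 r 0.062 theta -30.0
top rim pts [[292.8, 194.9], [261.2, 232.1], [216.7, 209.4], [249.2, 175.7]] nut [[254.0462844  197.39880525]]
side rim pts [[229.5, 201.2], [214.6, 154.4], [253.7, 160.9], [269.5, 203.7]] nut [[246.66144442 175.93997357]]
```

```bash
python3 - <<'E'
from h import *
Cs=[]
for n,box in(("top",(210,170,310,240)),("side",(200,140,275,220))):
    im,K,R,t=cam(n); H=cv2.cvtColor(im,cv2.COLOR_BGR2HSV); o=cv2.inRange(H,(5,150,90),(16,255,255)); 
    N,l,st,c=cv2.connectedComponentsWithStats(o); A=[];b=[]
    for i in range(1,N):
        if st[i,4]<40 or not(box[0]<c[i][0]<box[2] and box[1]<c[i][1]<box[3]) or (n=="side" and st[i,4]>180): continue
        p=np.argwhere(l==i)[:,::-1].astype(np.float32)
        vx,vy,x0,y0=cv2.fitLine(p,cv2.DIST_L2,0,.01,.01).ravel(); nn=np.array([-vy,vx]); A.append(nn);b.append(nn@[x0,y0])
    A=np.array(A);b=np.array(b);s=np.linalg.lstsq(A,b,rcond=None)[0]; print(n,"centre px",s,"res",(A@s-b).round(2))
    print(" pred",proj(K,R,t,hub+.004*a)); Cs.append(ray(K,R,t,*s))
    print(" plane hit", onplane(*Cs[-1],hub+.004*a,a)-.004*a)
(C1,d1),(C2,d2)=Cs
M=sum(np.eye(3)-np.outer(d,d) for _,d in Cs); v=sum((np.eye(3)-np.outer(d,d))@C for C,d in Cs)
X=np.linalg.solve(M,v); print("triang",X,"-> hub",X-.004*a)
E
```

```text
top centre px [255.29294 207.3536 ] res [ 0.84  2.23 -0.8  -0.93 -0.79  0.23]
 pred [[255.56868514 206.81511373]]
 plane hit [ 0.54750084 -0.00223546  0.20111286]
side centre px [261.06052 131.05812] res [0.]
 pred [[238.54632341 183.07489766]]
 plane hit [0.47279865 0.27980795 0.2174928 ]
triang [0.57408072 0.0164119  0.3622368 ] -> hub [0.57155598 0.01592114 0.3591728 ]
```

```bash
cat >> h.py <<'E'
from scipy.spatial.transform import Rotation as Ro
hub=np.array([.548,-.0025,.2])
RT=np.column_stack([-a,ey,up]); RT=Ro.from_matrix(RT).as_matrix()
def pt(r,phi,out): p=np.radians(phi); return hub+r*(np.cos(p)*-ey+np.sin(p)*up)+out*a
def delta(P,Rt=RT,s=None):
    s=s or bot.read_state(); R0=np.array(s["tcp_rot"]); p=np.array(s["position"])
    return (1000*R0.T@(np.array(P)-p)).round(1), np.degrees(Ro.from_matrix(R0.T@Rt).as_rotvec()).round(1)
def where():
    s=bot.read_state(); q=np.array(s["position"])-hub; x,u=q@-ey,q@up
    print("t",round(s["time_s"],2),"r %.1f phi %.1f out %.1f"%(1000*np.hypot(x,u),np.degrees(np.arctan2(u,x)),1000*q@a),"pos",np.array(s["position"]).round(3),"j",np.round(s["joint_positions"],1),"F",np.round(s["force"],1),"open",round(s["opening"],2),"rotvec to RT",delta(hub)[1])
E
python3 - <<'E'
from h import *
where(); W=pt(.078,37,.14); print(W, delta(W)); print(delta([.165,-.602,.45]))
E
```

```text
t 0.8 r 647.2 phi 142.9 out -298.2 pos [ 0.165 -0.603  0.223] j [-84.9  30.2  82.1  -0.   67.7 -10.2] F [-1.  -0.4 -0.9] open 1.0 rotvec to RT [  4.1 -40.   -1.5]
[0.5891833  0.06896472 0.33742343] (array([-114.9, -536.2, -586.5]), array([  4.1, -40. ,  -1.5]))
(array([-227.4,   -0.8,   -0.4]), array([  4.1, -40. ,  -1.5]))
```

>>> {"name": "play_rows", "arguments": {
  "motion": [
    [[-50,0,0],[0,0,0],0],
    [[-100,0,0],[0,0,0],0],
    [[-150,0,0],[0,0,0],0],
    [[-200,0,0],[0,0,0],0],
    [[-230,0,0],[0,0,0],0]
  ]
}}

```text
time_s: 1.3
position: [0.1649, -0.6036, 0.4578]
tcp_rot: [[0.001, 0.264, -0.965], [-0.007, -0.965, -0.264], [-1.0, 0.007, 0.001]]
force: [0.2, -1.0, -0.3]
opening: 0.63
```

```bash
python3 - <<'E'
from h import *
where(); print(delta([.40,-.4,.45])); print(delta([.66,0,.47]))
E
```

```text
t 1.3 r 748.8 phi 133.7 out -118.1 pos [ 0.165 -0.604  0.458] j [-84.9  20.9  61.3   0.   97.3 -10.2] F [ 0.2 -1.  -0.3] open 0.63 rotvec to RT [  4.  -39.9  -1.9]
(array([   6.4, -134.4, -280.5]), array([  4. , -39.9,  -1.9]))
(array([ -16.3, -451.6, -636.7]), array([  4. , -39.9,  -1.9]))
```

>>> {"name": "play_rows", "arguments": {
  "motion": [
    [[0,-28,-40],[0,0,0],0],
    [[0,-56,-80],[0,0,0],0],
    [[0,-84,-120],[0,-4,0],0],
    [[0,-112,-160],[1,-8,0],0],
    [[0,-140,-200],[1,-12,0],0],
    [[0,-168,-240],[2,-16,-1],0],
    [[0,-196,-280],[2,-20,-1],0],
    [[0,-224,-320],[2,-24,-1],0]
  ]
}}

```text
time_s: 2.1
position: [0.4154, -0.3007, 0.4531]
tcp_rot: [[-0.4, 0.227, -0.888], [-0.086, -0.974, -0.211], [-0.913, -0.008, 0.409]]
force: [1.0, -0.2, -0.8]
opening: 0.013
```

```bash
python3 - <<'E'
from h import *
where(); print(delta([.66,0.05,.47]))
E
```

```text
t 2.1 r 406.4 phi 131.2 out 73.6 pos [ 0.415 -0.301  0.453] j [-37.6  19.6  67.9 -19.1 107.7  35.7] F [ 1.  -0.2 -0.8] open 0.01 rotvec to RT [  2.1 -15.9  -0.8]
(array([-143.3, -286. , -284.1]), array([  2.1, -15.9,  -0.8]))
```

>>> {"name": "play_rows", "arguments": {
  "motion": [
    [[-17,-34,-34],[0,-2,0],0],
    [[-34,-68,-68],[0,-4,0],0],
    [[-51,-102,-102],[1,-6,0],0],
    [[-68,-136,-136],[1,-8,0],0],
    [[-85,-170,-170],[1,-10,0],0],
    [[-102,-204,-204],[2,-12,-1],0],
    [[-119,-238,-238],[2,-14,-1],0],
    [[-136,-272,-272],[2,-16,-1],0]
  ]
}}

```text
time_s: 2.9
position: [0.6446, 0.0266, 0.4687]
tcp_rot: [[-0.633, 0.19, -0.751], [-0.118, -0.982, -0.149], [-0.765, -0.006, 0.644]]
force: [1.7, -0.6, 0.3]
opening: 0.002
```

```bash
python3 - <<'E'
from h import *
where(); print(delta(pt(.078,40,.07))); wheel("top")
for n in("top","side","wrist"): cv2.imwrite(f"pics/{n}2.png",cam(n)[0])
E
```

```text
t 2.9 r 96.4 phi 84.0 out 270.3 pos [0.645 0.027 0.469] j [ -3.3  46.4  24.3 -16.7 147.5  64.6] F [ 1.7 -0.6  0.3] open 0.0 rotvec to RT [0.2 0.1 0.3]
(array([200.5, -48.5, -46.1]), array([0.2, 0.1, 0.3]))
top orange [261.1 188. ] 57 r 0.071 theta -22.4
top orange [272.1 212.1] 255 r 0.051 theta -126.4
top orange [244.9 211.7] 15 r 0.032 theta 109.4
top orange [250. 224.] 79 r 0.061 theta 157.6
```

View pics/side2.png

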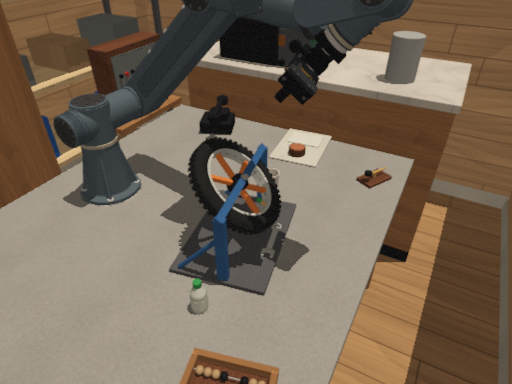

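View pics/wrist2.png

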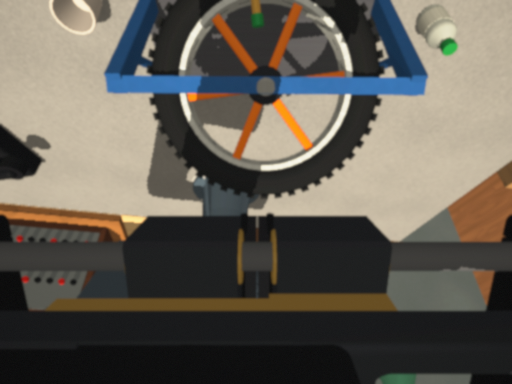

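```bash
python3 - <<'E'
from h import *
wheel("wrist"); im,K,R,t=cam("wrist"); print(proj(K,R,t,[hub+.042*a,hub, pt(.078,40,0)]))
E
```

```text
wrist green [255.7  18.2] 152 r 0.079 theta 10.0
wrist orange [283.6  33.8] 665 r 0.063 theta -19.9
wrist orange [233.   41.7] 691 r 0.065 theta 40.2
wrist orange [330.3  71.6] 103 r 0.084 theta -79.8
wrist orange [205.1  94.4] 210 r 0.081 theta 100.1
wrist orange [291.5 122.1] 255 r 0.061 theta -144.6
wrist orange [246.6 126.8] 475 r 0.062 theta 155.6
[[265.72736239  80.35903603]
 [265.03902432  82.4628407 ]
 [221.0732045  120.79419353]]
```

>>> {"name": "play_rows", "arguments": {
  "motion": [
    [[40,-12,-12],[0,0,0],0],
    [[85,-24,-23],[0,0,0],0],
    [[125,-36,-35],[0,0,0],0],
    [[150,-48,-46],[0,0,0],0],
    [[150,-48,-46],[0,0,0],0]
  ]
}}

```text
time_s: 3.7
position: [0.5709, 0.0608, 0.3237]
tcp_rot: [[-0.637, 0.189, -0.747], [-0.116, -0.982, -0.149], [-0.762, -0.008, 0.648]]
force: [0.3, -0.5, 0.0]
opening: 0.007
```

```bash
python3 - <<'E'
from h import *
where(); wheel("wrist"); cv2.imwrite("pics/w3.png",cam("wrist")[0]); cv2.imwrite("pics/s3.png",cam("side")[0])
E
```

```text
t 3.7 r 78.4 phi 42.5 out 117.0 pos [0.571 0.061 0.324] j [ -1.1  41.3  55.5  -8.8 122.7  75.8] F [ 0.3 -0.5  0. ] open 0.01 rotvec to RT [0.2 0.4 0.4]
wrist green [313.1  24.6] 360 r 0.079 theta 10.3
wrist orange [356.8  45.1] 1535 r 0.066 theta -19.3
wrist orange [277.   60.6] 1678 r 0.066 theta 40.4
wrist orange [413.7 108.2] 570 r 0.076 theta -80.4
wrist orange [220.5 141.3] 165 r 0.093 theta 100.2
wrist orange [288.3 189. ] 478 r 0.067 theta 153.3
wrist orange [361.4 181.3] 299 r 0.064 theta -145.2
```

View pics/w3.png

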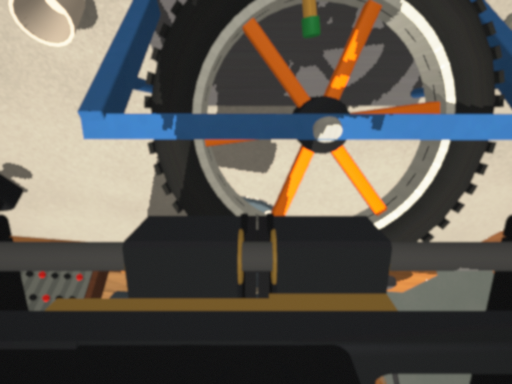

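View pics/s3.png

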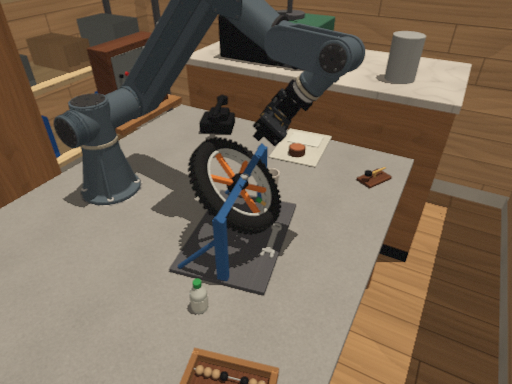

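```bash
cat >> h.py <<'E'
def arc(r,phis,out):
    for p in phis: print(p,delta(pt(r,p,out))[0].round(0))
E
python3 - <<'E'
from h import *
print(delta(pt(.078,40,-.006)))
E
```

```text
(array([128.3,  -3.1,  -1.3]), array([ 0. , -0.3,  0.3]))
```

>>> {"name": "play_rows", "arguments": {
  "motion": [
    [[30,-2,-1],[0,0,0],0],
    [[60,-3,-1],[0,0,0],0],
    [[85,-3,-1],[0,0,0],0],
    [[105,-3,-1],[0,0,0],0],
    [[120,-3,-1],[0,0,0],0],
    [[128,-3,-1],[0,0,0],0],
    [[128,-3,-1],[0,0,0],0]
  ]
}}

```text
time_s: 4.55
position: [0.4945, 0.0486, 0.2265]
tcp_rot: [[-0.631, 0.188, -0.753], [-0.117, -0.982, -0.148], [-0.767, -0.005, 0.642]]
force: [0.6, -0.3, 0.6]
opening: 0.005
```

```bash
python3 - <<'E'
from h import *
where(); arc(.078,[45,50,55,60,65,70,75,80],-.006)
E
```

```text
t 4.55 r 78.2 phi 39.5 out -7.2 pos [0.495 0.049 0.226] j [ -2.2  39.6  75.   -8.4 104.5  77.6] F [ 0.6 -0.3  0.6] open 0.01 rotvec to RT [ 0.1 -0.1  0.3]
45 [-1.  5.  5.]
50 [-1. 10. 10.]
55 [-1. 16. 14.]
60 [-1. 21. 18.]
65 [-1. 27. 21.]
70 [-1. 34. 24.]
75 [-2. 40. 26.]
80 [-2. 47. 27.]
```

>>> {"name": "play_rows", "arguments": {
  "motion": [
    [[0,5,5],[0,0,0],0],
    [[0,10,10],[0,0,0],0],
    [[0,16,14],[0,0,0],0],
    [[0,21,18],[0,0,0],0],
    [[0,27,21],[0,0,0],0],
    [[0,34,24],[0,0,0],0],
    [[0,40,26],[0,0,0],0],
    [[0,47,27],[0,0,0],0]
  ]
}}

```text
time_s: 5.35
position: [0.4821, -0.0008, 0.2428]
tcp_rot: [[-0.633, 0.189, -0.751], [-0.116, -0.982, -0.15], [-0.766, -0.008, 0.643]]
force: [1.8, 5.0, -1.1]
opening: 0.006
```

```bash
python3 - <<'E'
from h import *
where(); wheel("wrist"); wheel("top"); arc(.078,[85,90,95,100,105,110,115,118],-.006)
cv2.imwrite("pics/w4.png",cam("wrist")[0])
E
```

```text
t 5.35 r 78.1 phi 79.5 out -8.6 pos [ 0.482 -0.001  0.243] j [ -6.5  37.4  76.9 -11.1 104.3  73.5] F [ 1.8  5.  -1.1] open 0.01 rotvec to RT [0.2 0.  0.4]
wrist orange [177.5  31.1] 3088 r 0.055 theta 64.2
wrist orange [281.5  13.5] 831 r 0.031 theta 7.7
wrist orange [380.1  27.7] 2788 r 0.046 theta -56.7
wrist orange [173.3 162.1] 3791 r 0.065 theta 121.8
wrist orange [404.6 157.5] 2880 r 0.065 theta -119.0
wrist orange [284.7 180. ] 1645 r 0.043 theta 179.0
top orange [277.4 188.2] 20 r 0.089 theta -53.6
top orange [275.6 212.1] 44 r 0.06 theta -123.1
top orange [262.3 229.4] 18 r 0.082 theta -176.2
85 [-3.  6.  0.]
90 [-3. 13.  1.]
95 [-3. 19.  0.]
100 [-3. 26. -0.]
105 [-3. 33. -2.]
110 [-3. 39. -4.]
115 [-3. 46. -7.]
118 [-3. 49. -8.]
```

View pics/w4.png

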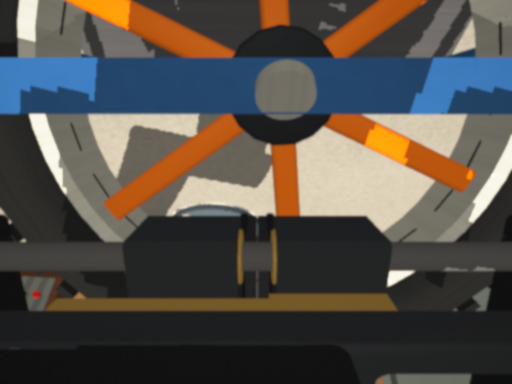

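>>> {"name": "play_rows", "arguments": {
  "motion": [
    [[-2,6,0],[0,0,0],0],
    [[-2,13,1],[0,0,0],0],
    [[-2,19,0],[0,0,0],0],
    [[-2,26,0],[0,0,0],0],
    [[-2,33,-2],[0,0,0],0],
    [[-2,39,-4],[0,0,0],0],
    [[-2,46,-7],[0,0,0],0],
    [[-2,50,-9],[0,0,0],0]
  ]
}}

```text
time_s: 6.3
position: [0.5001, -0.0495, 0.2382]
tcp_rot: [[-0.633, 0.189, -0.751], [-0.118, -0.982, -0.148], [-0.765, -0.005, 0.644]]
force: [-1.0, 3.4, 0.0]
opening: 0.006
```

```bash
python3 - <<'E'
from h import *
where(); wheel("wrist"); arc(.078,[114,80,48],.07)
cv2.imwrite("pics/w5.png",cam("wrist")[0])
E
```

```text
t 6.3 r 76.9 phi 118.7 out -6.7 pos [ 0.5   -0.05   0.238] j [-10.3  39.   74.3 -13.7 104.5  69.8] F [-1.   3.4  0. ] open 0.01 rotvec to RT [0.1 0.1 0.3]
wrist green [16.6 67.1] 997 r 0.077 theta 75.8
wrist orange [107.7  40.3] 1295 r 0.042 theta 45.0
wrist orange [193.   29.4] 2026 r 0.035 theta -13.7
wrist orange [323.9  66. ] 3767 r 0.07 theta -73.9
wrist orange [ 72.  143.1] 413 r 0.055 theta 106.8
wrist orange [249.3 179.6] 2693 r 0.047 theta -135.8
wrist orange [160.9 190.3] 1477 r 0.041 theta 163.6
wrist orange [ 10.2 170.2] 36 r 0.091 theta 109.0
114 [-77.  -6.   4.]
80 [-76. -52.  10.]
48 [-76. -90.  -9.]
```

View pics/w5.png

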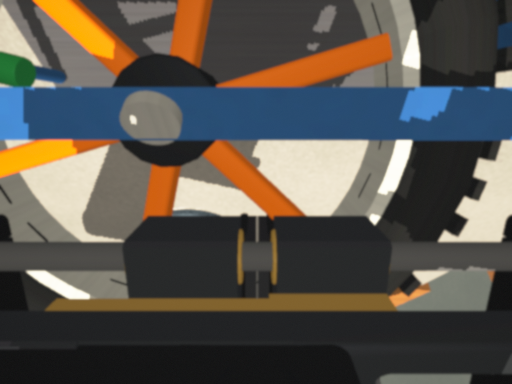

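>>> {"name": "play_rows", "arguments": {
  "motion": [
    [[0,-6,3],[0,0,0],0],
    [[-30,-6,3],[0,0,0],0],
    [[-60,-6,3],[0,0,0],0],
    [[-76,-20,5],[0,0,0],0],
    [[-76,-52,8],[0,0,0],0],
    [[-76,-80,-2],[0,0,0],0],
    [[-76,-91,-10],[0,0,0],0],
    [[-76,-91,-10],[0,0,0],0]
  ]
}}

```text
time_s: 7.2
position: [0.5381, 0.0525, 0.2898]
tcp_rot: [[-0.633, 0.192, -0.75], [-0.12, -0.981, -0.151], [-0.765, -0.005, 0.644]]
force: [1.1, -0.1, 0.0]
opening: 0.005
```

```bash
python3 - <<'E'
from h import *
where(); wheel("wrist"); wheel("top");arc(.078,[46],-.006)
cv2.imwrite("pics/w6.png",cam("wrist")[0])
E
```

```text
t 7.2 r 79.9 phi 45.6 out 69.3 pos [0.538 0.052 0.29 ] j [ -1.7  39.6  64.1  -8.8 115.4  76.1] F [ 1.1 -0.1  0. ] open 0.0 rotvec to RT [0.3 0.1 0.2]
wrist green [224.4  94.4] 397 r 0.082 theta 76.7
wrist orange [353.   44.9] 1512 r 0.052 theta -8.7
wrist orange [267.4  56.1] 2461 r 0.066 theta 48.5
wrist orange [422.4  95.7] 1503 r 0.062 theta -72.6
wrist orange [231.8 152. ] 1205 r 0.078 theta 106.3
wrist orange [390.7 186.6] 354 r 0.065 theta -136.7
wrist orange [309.1 180.6] 554 r 0.046 theta 158.5
top orange [257.1 186.9] 22 r 0.074 theta -12.9
top orange [268.9 203.8] 24 r 0.038 theta -88.5
top orange [272.4 215.8] 167 r 0.058 theta -137.5
top orange [241.  214.5] 64 r 0.046 theta 113.1
top orange [253.2 224.2] 113 r 0.061 theta 165.8
46 [76.  0. -2.]
```

View pics/w6.png

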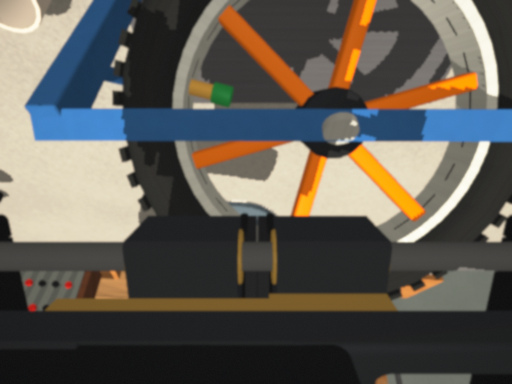

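>>> {"name": "play_rows", "arguments": {
  "motion": [
    [[20,0,-2],[0,0,0],0],
    [[40,0,-2],[0,0,0],0],
    [[60,0,-2],[0,0,0],0],
    [[76,0,-2],[0,0,0],0],
    [[76,0,-2],[0,0,0],0]
  ]
}}

```text
time_s: 7.85
position: [0.4898, 0.0413, 0.2302]
tcp_rot: [[-0.636, 0.187, -0.748], [-0.116, -0.982, -0.147], [-0.763, -0.007, 0.647]]
force: [0.7, -0.0, -0.4]
opening: 0.007
```

```bash
python3 - <<'E'
from h import *
where(); arc(.078,range(50,90,5),-.006);arc(.078,range(90,160,5),-.006)
E
```

```text
t 7.85 r 78.5 phi 46.4 out -8.2 pos [0.49  0.041 0.23 ] j [ -2.9  39.1  75.5  -8.8 104.7  77. ] F [ 0.7 -0.  -0.4] open 0.01 rotvec to RT [0.1 0.3 0.4]
50 [-2.  4.  3.]
55 [-2.  9.  7.]
60 [-2. 15. 11.]
65 [-2. 21. 14.]
70 [-2. 27. 16.]
75 [-2. 34. 19.]
80 [-2. 40. 20.]
85 [-2. 47. 21.]
90 [-2. 54. 21.]
95 [-3. 61. 21.]
100 [-3. 68. 20.]
105 [-3. 74. 19.]
110 [-3. 81. 17.]
115 [-3. 87. 14.]
120 [-3. 93. 11.]
125 [-3. 99.  7.]
130 [ -3. 104.   3.]
135 [ -3. 109.  -2.]
140 [ -3. 114.  -6.]
145 [ -3. 118. -12.]
150 [ -3. 122. -18.]
155 [ -3. 125. -24.]
```

>>> {"name": "play_rows", "arguments": {
  "motion": [
    [[-1,4,3],[0,0,0],0],
    [[-1,9,7],[0,0,0],0],
    [[-2,15,11],[0,0,0],0],
    [[-2,21,14],[0,0,0],0],
    [[-2,27,16],[0,0,0],0],
    [[-2,34,19],[0,0,0],0],
    [[-2,40,20],[0,0,0],0],
    [[-2,47,21],[0,0,0],0]
  ]
}}

```text
time_s: 8.65
position: [0.4862, -0.0059, 0.2457]
tcp_rot: [[-0.632, 0.189, -0.751], [-0.115, -0.982, -0.15], [-0.766, -0.008, 0.642]]
force: [0.6, 5.3, -1.3]
opening: 0.003
```

```bash
python3 - <<'E'
from h import *
where(); arc(.078,range(90,160,5),-.006)
E
```

```text
t 8.65 r 76.8 phi 83.7 out -4.5 pos [ 0.486 -0.006  0.246] j [ -6.9  37.4  76.2 -11.4 104.8  72.9] F [ 0.6  5.3 -1.3] open 0.0 rotvec to RT [ 0.2 -0.   0.4]
90 [2. 8. 2.]
95 [ 1. 15.  1.]
100 [ 1. 22.  1.]
105 [ 1. 29. -1.]
110 [ 1. 35. -3.]
115 [ 1. 42. -6.]
120 [ 1. 48. -9.]
125 [  1.  53. -12.]
130 [  1.  59. -16.]
135 [  1.  64. -21.]
140 [  1.  68. -26.]
145 [  1.  72. -31.]
150 [  1.  76. -37.]
155 [  1.  79. -43.]
```

>>> {"name": "play_rows", "arguments": {
  "motion": [
    [[2,8,1],[0,0,0],0],
    [[2,15,1],[0,0,0],0],
    [[2,22,0],[0,0,0],0],
    [[2,29,-1],[0,0,0],0],
    [[2,35,-3],[0,0,0],0],
    [[2,42,-6],[0,0,0],0],
    [[2,48,-9],[0,0,0],0],
    [[2,53,-12],[0,0,0],0]
  ]
}}

```text
time_s: 9.45
position: [0.5037, -0.0575, 0.2361]
tcp_rot: [[-0.633, 0.189, -0.75], [-0.118, -0.982, -0.148], [-0.765, -0.006, 0.644]]
force: [-2.4, 3.5, 0.8]
opening: 0.003
```

```bash
python3 - <<'E'
from h import *
where(); wheel("wrist");wheel("side");arc(.078,range(130,160,5),-.006)
cv2.imwrite("pics/w7.png",cam("wrist")[0])
E
```

```text
t 9.45 r 79.0 phi 125.2 out -7.1 pos [ 0.504 -0.057  0.236] j [-10.9  39.4  73.7 -14.1 104.5  69.2] F [-2.4  3.5  0.8] open 0.0 rotvec to RT [0.1 0.1 0.3]
wrist green [ 78.6 230.6] 705 r 0.077 theta 140.5
wrist orange [75.9 48.1] 1761 r 0.047 theta 50.7
wrist orange [166.3  32.1] 2240 r 0.036 theta -8.0
wrist orange [291.5  60.9] 4735 r 0.065 theta -68.2
wrist orange [ 73.8 153.9] 478 r 0.048 theta 112.5
wrist orange [244.3 181.9] 2913 r 0.051 theta -129.5
wrist orange [153.5 194.3] 1368 r 0.039 theta 169.8
wrist orange [ 38.8 178.3] 15 r 0.071 theta 115.8
wrist orange [ 13. 189.] 43 r 0.086 theta 115.1
side orange [255.1 182.5] 71 r 0.067 theta 50.6
side orange [252.2 199.7] 162 r 0.061 theta -16.2
side orange [237.2 202.3] 56 r 0.072 theta -69.9
130 [-1.  3. -4.]
135 [-1.  8. -9.]
140 [ -1.  13. -14.]
145 [ -1.  17. -19.]
150 [ -1.  21. -25.]
155 [ -1.  24. -31.]
```

View pics/w7.png

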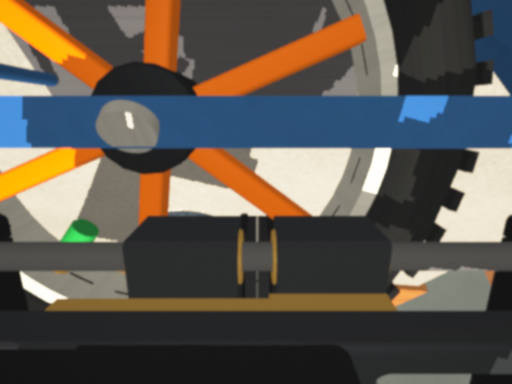

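>>> {"name": "play_rows", "arguments": {
  "motion": [
    [[0,3,-4],[0,0,0],0],
    [[0,8,-9],[0,0,0],0],
    [[0,13,-14],[0,0,0],0],
    [[0,17,-19],[0,0,0],0],
    [[0,20,-24],[0,0,0],0],
    [[0,21,-26],[0,0,0],0]
  ]
}}

```text
time_s: 10.2
position: [0.5279, -0.0741, 0.2186]
tcp_rot: [[-0.632, 0.189, -0.751], [-0.118, -0.982, -0.149], [-0.766, -0.005, 0.643]]
force: [-1.6, 1.7, 1.5]
opening: 0.007
```

```bash
python3 - <<'E'
from h import *
where(); wheel("wrist");wheel("side");wheel("top");arc(.08,[145,90,25],.07)
E
```

```text
t 10.2 r 76.3 phi 150.6 out -7.3 pos [ 0.528 -0.074  0.219] j [-11.9  42.3  70.3 -14.7 104.7  68.2] F [-1.6  1.7  1.5] open 0.01 rotvec to RT [0.1 0.  0.3]
wrist green [106.1 291.4] 309 r 0.072 theta 165.4
wrist orange [87.  73.1] 3620 r 0.047 theta 14.1
wrist orange [208.4  73.1] 5490 r 0.064 theta -43.7
wrist orange [ 26.9 145.2] 1509 r 0.047 theta 74.2
wrist orange [ 76.3 230. ] 270 r 0.042 theta 138.3
wrist orange [140.4 221.1] 160 r 0.027 theta -167.0
wrist orange [278.9 214.6] 455 r 0.081 theta -106.0
wrist orange [ 52.8 282.8] 652 r 0.078 theta 143.9
side green [218.9 161.8] 14 r 0.08 theta 171.0
side orange [227.2 155.4] 29 r 0.092 theta 140.9
side orange [214.  169.7] 52 r 0.083 theta -158.7
side orange [255.2 194.5] 139 r 0.061 theta 8.8
side orange [244.6 204.1] 106 r 0.07 theta -49.3
145 [-77.  -1.   8.]
90 [-77. -67.  42.]
25 [ -76. -139.   -4.]
```

>>> {"name": "play_rows", "arguments": {
  "motion": [
    [[0,-2,4],[0,0,0],0],
    [[-30,-2,6],[0,0,0],0],
    [[-60,-2,8],[0,0,0],0],
    [[-77,-30,8],[0,0,0],0],
    [[-77,-70,4],[0,0,0],0],
    [[-77,-110,0],[0,0,0],0],
    [[-77,-139,-6],[0,0,0],0],
    [[-77,-139,-6],[0,0,0],0]
  ]
}}

```text
time_s: 11.15
position: [0.5535, 0.0766, 0.2752]
tcp_rot: [[-0.632, 0.195, -0.75], [-0.12, -0.981, -0.154], [-0.766, -0.007, 0.643]]
force: [-0.2, -1.5, -0.0]
opening: 0.002
```

```bash
python3 - <<'E'
from h import *
where(); wheel("wrist"); wheel("top");wheel("side");arc(.079,[23],-.006)
cv2.imwrite("pics/w8.png",cam("wrist")[0])
E
```

```text
t 11.15 r 83.3 phi 23.1 out 70.8 pos [0.553 0.077 0.275] j [  0.2  41.9  61.7  -7.5 115.8  77.9] F [-0.2 -1.5 -0. ] open 0.0 rotvec to RT [ 0.4 -0.   0.2]
wrist orange [337.   64.6] 2478 r 0.068 theta 19.6
wrist orange [413.9  96.8] 1397 r 0.054 theta -37.9
wrist orange [269.3 132.6] 1637 r 0.07 theta 76.2
wrist orange [301.  200.7] 417 r 0.055 theta 129.2
wrist orange [477.3 188.4] 95 r 0.094 theta -104.7
wrist orange [362.6 206.6] 173 r 0.04 theta -172.8
top green [252.7 230.2] 12 r 0.079 theta 165.8
top orange [271.  188.9] 80 r 0.077 theta -44.4
top orange [245.7 192.9] 41 r 0.061 theta 17.6
top orange [277.1 207.9] 199 r 0.06 theta -108.6
top orange [240.1 209.3] 29 r 0.042 theta 88.5
top orange [243.5 221.3] 147 r 0.057 theta 138.1
top orange [263.7 221.3] 130 r 0.057 theta -166.3
side green [219.  161.6] 17 r 0.081 theta 170.6
side orange [225.3 169.2] 264 r 0.053 theta 175.5
side orange [252.9 172.4] 19 r 0.084 theta 75.6
side orange [227.5 190.1] 71 r 0.059 theta -105.5
side orange [249.7 198.5] 277 r 0.055 theta -22.1
23 [77. -0. -2.]
```

View pics/w8.png

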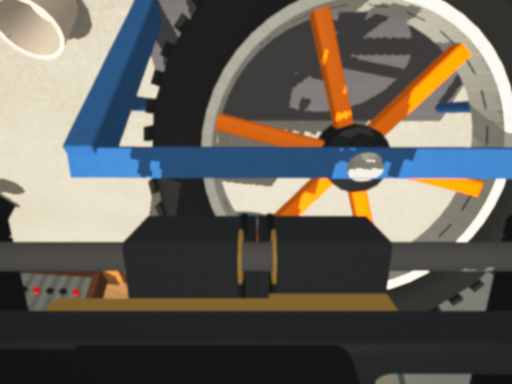

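>>> {"name": "play_rows", "arguments": {
  "motion": [
    [[20,0,-1],[0,0,0],0],
    [[40,0,-1],[0,0,0],0],
    [[60,0,-1],[0,0,0],0],
    [[77,0,-1],[0,0,0],0],
    [[77,0,-1],[0,0,0],0]
  ]
}}

```text
time_s: 11.85
position: [0.5044, 0.0625, 0.2148]
tcp_rot: [[-0.636, 0.187, -0.749], [-0.116, -0.982, -0.147], [-0.763, -0.007, 0.647]]
force: [0.4, -0.5, 0.8]
opening: 0.002
```

```bash
python3 - <<'E'
from h import *
where(); arc(.078,range(26,60,3),-.006)
E
```

```text
t 11.85 r 79.2 phi 24.4 out -8.2 pos [0.504 0.062 0.215] j [ -1.1  41.4  73.3  -7.6 104.9  78.7] F [ 0.4 -0.5  0.8] open 0.0 rotvec to RT [0.1 0.3 0.4]
26 [-2.  2.  1.]
29 [-2.  4.  5.]
32 [-2.  6.  9.]
35 [-2.  8. 12.]
38 [-2. 11. 15.]
41 [-2. 13. 18.]
44 [-2. 16. 22.]
47 [-2. 19. 24.]
50 [-2. 22. 27.]
53 [-2. 25. 30.]
56 [-2. 28. 32.]
59 [-2. 32. 34.]
```

>>> {"name": "play_rows", "arguments": {
  "motion": [
    [[-1,2,1],[0,0,0],0],
    [[-2,4,5],[0,0,0],0],
    [[-2,6,9],[0,0,0],0],
    [[-2,8,12],[0,0,0],0],
    [[-2,10,14],[0,0,0],0],
    [[-2,10,14],[0,0,0],0]
  ]
}}

```text
time_s: 12.45
position: [0.4988, 0.0521, 0.2268]
tcp_rot: [[-0.633, 0.189, -0.751], [-0.117, -0.982, -0.148], [-0.766, -0.006, 0.643]]
force: [1.3, 0.6, 0.1]
opening: 0.001
```

```bash
python3 - <<'E'
from h import *
where(); wheel("wrist"); wheel("top");wheel("side");arc(.078,[38,40,42,44,46],-.006)
im=cam("wrist")[0];cv2.imwrite("pics/w9.png",im);where()
E
```

```text
t 12.45 r 78.1 phi 36.3 out -3.8 pos [0.499 0.052 0.227] j [ -1.9  40.   74.1  -8.2 105.1  77.8] F [1.3 0.6 0.1] open 0.0 rotvec to RT [0.1 0.  0.3]
wrist orange [345.2  54.5] 3940 r 0.051 theta 26.6
wrist orange [448.5  67.1] 3369 r 0.048 theta -31.8
wrist orange [233.2 129.1] 2547 r 0.076 theta 81.0
wrist orange [329.  203.6] 918 r 0.037 theta 135.4
wrist orange [395.4 222.1] 699 r 0.038 theta -164.9
wrist orange [406.9 292. ] 465 r 0.081 theta -164.8
wrist orange [256.5 287. ] 46 r 0.099 theta 140.1
top green [255.5 230. ] 16 r 0.079 theta 171.2
top orange [269.8 187. ] 58 r 0.081 theta -39.5
top orange [280.8 206.1] 168 r 0.069 theta -102.7
top orange [266.1 221. ] 127 r 0.06 theta -160.4
top orange [244.1 223.4] 87 r 0.063 theta 143.0
side green [217.6 162.6] 13 r 0.081 theta 175.9
side orange [224.5 170. ] 260 r 0.053 theta -179.1
side orange [227.6 192.5] 49 r 0.065 theta -100.6
side orange [250.1 198. ] 274 r 0.054 theta -19.3
38 [2. 2. 2.]
40 [2. 4. 4.]
42 [2. 5. 6.]
44 [2. 7. 8.]
46 [ 2.  9. 10.]
t 12.65 r 78.5 phi 36.2 out -4.6 pos [0.498 0.052 0.226] j [ -1.9  40.   74.2  -8.3 105.1  77.8] F [-0.3  0.1 -0. ] open 0.01 rotvec to RT [0.2 0.1 0.3]
```

View pics/w9.png

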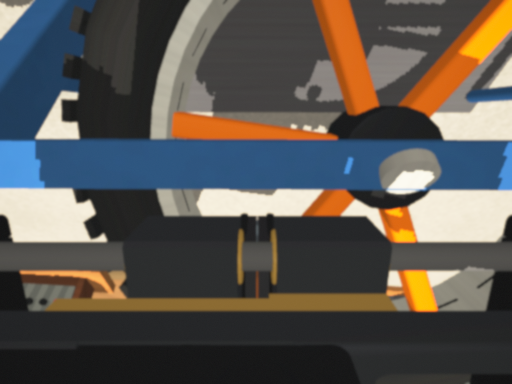

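>>> {"name": "play_rows", "arguments": {
  "motion": [
    [[1,2,2],[0,0,0],0],
    [[1,4,4],[0,0,0],0],
    [[1,5,6],[0,0,0],0],
    [[1,6,7],[0,0,0],0],
    [[1,6,7],[0,0,0],0]
  ]
}}

```text
time_s: 13.15
position: [0.494, 0.0448, 0.2299]
tcp_rot: [[-0.633, 0.189, -0.751], [-0.118, -0.982, -0.148], [-0.766, -0.006, 0.643]]
force: [1.5, 1.1, 0.6]
opening: 0.005
```

```bash
python3 - <<'E'
from h import *
where(); wheel("wrist"); wheel("top");wheel("side")
arc(.078,[38,44],-.006)
im=cam("top")[0];cv2.imwrite("pics/t10.png",cv2.resize(im[150:280,170:340],None,fx=4,fy=4,interpolation=cv2.INTER_CUBIC))
E
```

```text
t 13.15 r 77.6 phi 43.0 out -5.4 pos [0.494 0.045 0.23 ] j [ -2.5  39.4  74.9  -8.7 104.9  77.2] F [1.5 1.1 0.6] open 0.0 rotvec to RT [0.1 0.  0.3]
wrist orange [324.3  49. ] 3670 r 0.049 theta 33.0
wrist orange [422.9  55.6] 2053 r 0.043 theta -25.0
wrist orange [323.6 197.9] 1195 r 0.037 theta 141.8
wrist orange [400.5 217.2] 1038 r 0.043 theta -156.0
wrist orange [429.6 289.5] 339 r 0.091 theta -154.6
wrist orange [256.6 290.7] 33 r 0.101 theta 145.7
wrist orange [390.4 288.1] 25 r 0.083 theta -168.1
top green [258.9 229.7] 17 r 0.079 theta 177.6
top orange [268.5 182.8] 16 r 0.095 theta -32.5
top orange [282.4 203.7] 125 r 0.074 theta -95.9
top orange [268.4 220.5] 123 r 0.062 theta -155.2
top orange [245.9 225.1] 68 r 0.067 theta 149.3
side green [216.2 164.2] 15 r 0.082 theta -177.5
side orange [224.1 170.7] 257 r 0.054 theta -175.5
side orange [250.8 197.5] 266 r 0.054 theta -15.1
side orange [227.9 193.9] 16 r 0.068 theta -97.9
38 [ 1. -4. -5.]
44 [0. 1. 1.]
```

View pics/t10.png

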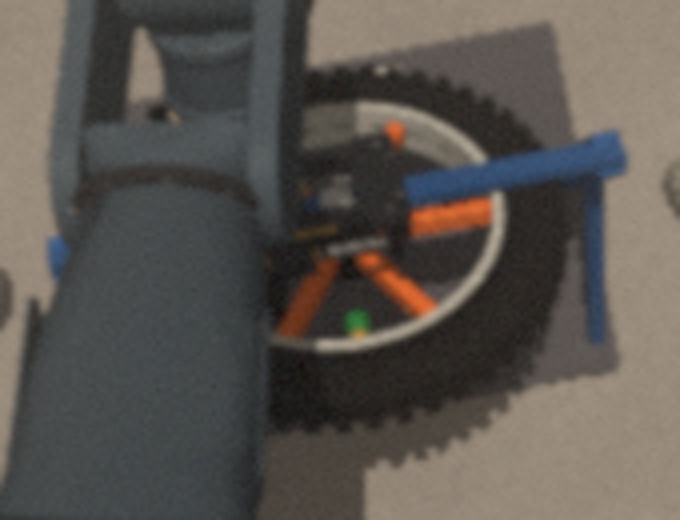

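>>> {"name": "play_rows", "arguments": {
  "motion": [
    [[0,-3,-3],[0,0,0],0],
    [[-5,-4,-5],[0,0,0],0],
    [[-35,-4,-5],[0,0,0],0],
    [[-75,-4,-5],[0,0,0],0],
    [[-120,5,20],[0,0,0],0],
    [[-165,20,40],[0,0,0],0],
    [[-210,30,50],[0,0,0],0],
    [[-210,30,50],[0,0,0],0]
  ]
}}

```text
time_s: 14.15
position: [0.5981, 0.0319, 0.4289]
tcp_rot: [[-0.622, 0.187, -0.76], [-0.118, -0.982, -0.146], [-0.774, -0.001, 0.633]]
force: [-0.1, 0.1, 0.9]
opening: 0.01
```

```bash
python3 - <<'E'
from h import *
where(); wheel("wrist"); wheel("top");wheel("side")
im,K,R,t=cam("wrist"); cv2.imwrite("pics/w11.png",im); print(proj(K,R,t,[hub,pt(.105,90,0),hub+.042*a]))
im=cam("top")[0];cv2.imwrite("pics/t11.png",cv2.resize(im[150:280,170:340],None,fx=4,fy=4,interpolation=cv2.INTER_CUBIC))
E
```

```text
t 14.15 r 107.3 phi 76.9 out 211.1 pos [0.598 0.032 0.429] j [ -3.1  40.2  41.8 -12.6 135.8  70. ] F [-0.1  0.1  0.9] open 0.01 rotvec to RT [-0.1 -0.7  0.2]
wrist green [274.  145.1] 95 r 0.081 theta 176.6
wrist orange [252.5  26.7] 761 r 0.057 theta 31.7
wrist orange [305.9  25.7] 733 r 0.057 theta -29.8
wrist orange [248.4 121.9] 684 r 0.064 theta 146.5
wrist orange [300.6 123.1] 296 r 0.06 theta -154.6
top green [259.5 230.1] 8 r 0.081 theta 178.6
top orange [265.5 188.3] 68 r 0.072 theta -32.5
top orange [243.4 196.3] 18 r 0.053 theta 29.7
top orange [277.8 204.6] 190 r 0.061 theta -97.2
top orange [243.8 210.5] 24 r 0.033 theta 99.7
top orange [267.8 219.4] 142 r 0.058 theta -154.3
top orange [246.6 223.7] 89 r 0.062 theta 149.0
side green [216.2 164.4] 14 r 0.081 theta -177.1
side orange [224.1 170.5] 264 r 0.054 theta -176.3
side orange [229.  192.2] 21 r 0.06 theta -98.9
side orange [250.7 197.4] 260 r 0.054 theta -15.0
[[281.84476108  72.78577649]
 [279.7001325  164.99822023]
 [284.89602195  68.94167024]]
```

View pics/w11.png

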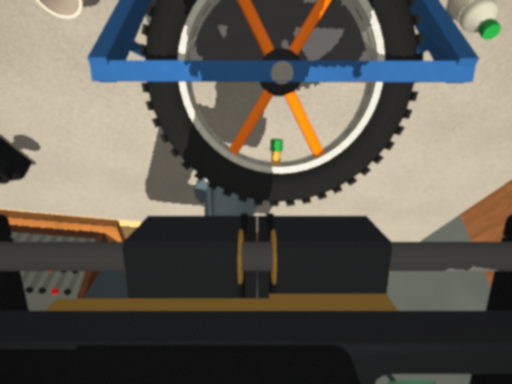

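View pics/t11.png

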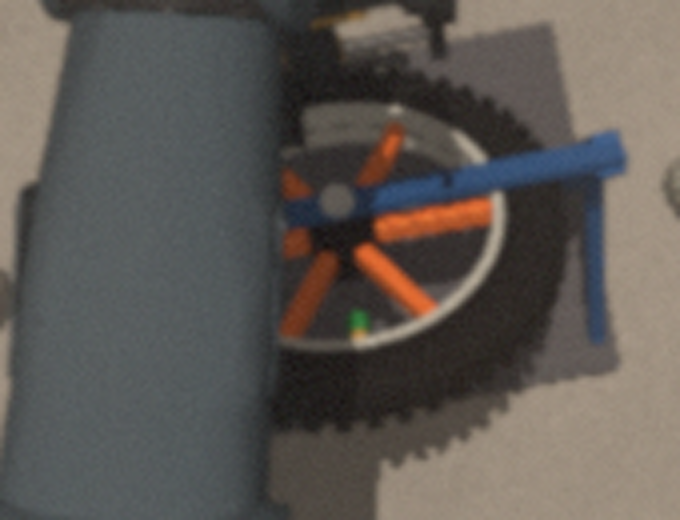

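```bash
python3 - <<'E'
from h import *
where(); wheel("wrist"); print(np.round(bot.read_state()["qvel"],2)); print(bot.hand_in())
E
```

```text
t 14.4 r 105.5 phi 75.5 out 202.9 pos [0.594 0.033 0.421] j [ -3.   40.4  42.9 -12.4 135.5  70. ] F [0.4 0.1 0. ] open 0.01 rotvec to RT [0.2 0.3 0.4]
wrist green [276.5 145. ] 107 r 0.081 theta 176.4
wrist orange [256.9  25.4] 758 r 0.054 theta 31.8
wrist orange [309.5  24.5] 716 r 0.054 theta -29.7
wrist orange [250.8 121. ] 717 r 0.064 theta 146.5
wrist orange [304.4 122.6] 295 r 0.06 theta -154.5
[ 0.07 -0.04 -0.33 -0.01  0.06  0.05]
the job is handed in; nothing more can be done
None
```

I turned the wheel from about 10° to the top with three spoke pushes from the upper face, drawing the shut fingers right out between pushes. I kept clear of the opening with the valve in it. I then backed the fingers about 20 cm off the wheel and handed in at 14.4 s. No verdict was reported.

**Valve position:** the last checks put the valve within about 4° of straight up, against the 8° allowed. The cameras disagreed a little:
- The wrist camera, on the valve cap, read 176.4°.
- The top camera read 178.6°.
- The side camera read -177.1°, which is 2.9° past the top.
- The average of the spokes in the wrist view gave about 178.4°.

**At rest:** two wrist readings about 0.2 s apart agreed within 0.2°.

**Forces:** the sampled tool force stayed under about 6 N.

**Surroundings:** the last pictures showed no visible shift of the stand, glue bottle or cup. I did not measure their final positions, and I did not check the wrench again after the start.

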